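# Prop and hold the demonstration meter

## Robot

A 7-joint arm with a two-finger parallel gripper is mounted at the origin on the work surface. World frame = base frame: x ahead of the robot, y to its left, z up, the work surface at z = 0. Lengths are in mm, angles in degrees, forces in N, time in s.
With the tool pointing down it reaches from about 400 to 750 mm from the base axis. Payload 19.5 kg.
Tool frame: the origin (TCP) lies at the very end of the fingers, on their centre line; the grasp point (between the pads) lies 19 mm behind it; z points along the fingers, y is the line along which they close (so a half turn about z gives the same grasp; the last joint's range is limited). The gripper opens to 85 mm and grips with 20 to 120 N. Pads are 22 mm wide; open, the fingers measure 114 mm over their backs; the gripper's body (76 mm by 85 mm) begins 54 mm behind the grasp point. The pads swing forward as they close: fully open they stand 13 mm farther back than shut.
Start: joints at [-74.697, 40.479, -1.581, 85.061, 1.261, 54.483, -4.326], TCP at [174.739, 547.778, 231.268] pointing down, gripper open.
Joint ranges: [-155.06, 155.06], [-18.47, 123.98], [-90, 86.84], [0, 140.48], [-83.41, 263.41], [0, 116], [-161.91, 161.91]. Speed limits (degrees/s): [108.29, 108.29, 147.25, 147.25, 172.46, 172.46, 172.46].

## Interface

Orientations are given as a 3x3 rotation matrix whose columns are the frame's x, y, z axes.
In Python, from rig import readout, read_camera, manip gives the robot as it stands.
- The arm moves only by the shell command python3 -m inch 'ROWS' [FORCE]. ROWS is JSON, one flat list of numbers, 5 for each row, row after row: the finger opening in mm, from 0 to 85.4, then the shift along the tool's x, y, z in units of 30 mm (1.0 is 30 mm), then the turn about the tool's z in units of 8 degrees (1.0 is 8 degrees). A call has 1 to 8 rows; each row shifts and turns the commanded pose from where the row before left it, along the tool's axes as they then stand; what a row does not reach is not made up. A row lasts 1/8 s, in which the tool goes at most 62.5 mm and 10.7 degrees, less where a joint would pass 70% of its speed; a pose out of reach is approached as far as the arm can. A call is refused whole if a number of a shift passes 1 or a number of a turn 1, either way. A call with a gripper value outside its range is refused whole. The fingers move at their own pace and stop on an object; FORCE is the grip in N (left out, the last holds). Time passes only in rows, so rows that do not move let the fingers close. It gives the time, the measured TCP pose, the force, the opening and the grip force at its end, in the units of the state.
- readout.observe(): the state, without advancing time (a new reading comes with each control period).
- read_camera(name): name is "scene" or "top" or "wrist"; returns a dict with "img" (420x560x3 uint8, red, green, blue), "depth" (420x560 float32, mm along the optical axis (not along the pixel's ray), 0 where there is no reading), "intrinsics" (3x3 intrinsics, pixels), "pose" (4x4, takes a point from camera to world coordinates); the wrist camera has in their place "hand_eye" (4x4, takes a point from camera to tool coordinates, whose origin is the TCP and whose axes are the flange's). Camera axes: x right, y up, looking along -z (the intrinsics and any distortion apply to the point x, -y, -z); pixel columns grow to the right and rows downward; lengths in mm; the calibration is good to about 2 mm. A picture is of the moment at which its call begins: read the wrist's pose just before it.
- manip.hand_in(): hands the job in; it is judged then, once.
The state is a dict: "time_s": time; "joint_pos": joint angles; "joint_vel": joint speeds; "joint_efforts": joint torques, N m; "position": TCP position; "ee_rot": TCP orientation; "force": force on the tool from outside, world axes, zero at the start; "torque": the same for the moment, N m; "opening": finger opening in mm; "grip_force": force on a finger pad.
Only numpy, scipy, OpenCV 4.12 (cv2) and the standard library are available. Lean on these libraries where they do the work, as an engineer would, in place of code of your own. Each camera call takes 0.05 s, during which the arm holds its last target. There are 200 camera calls.

## Task

The demonstration meter's frame is tipped forward on its hinged foot, with its prop leg still folded up. First flip the prop leg over the top until it is fully down behind the frame; then bring the frame upright (its top bar is the place to take it) and finish while still holding it upright with the gripper, because it tips forward again if let go and I want to tighten the foot screws. Do not shift the other things on the bench.

Things in the scene. Friction and masses are not known exactly. Their poses are not given: they have to be found in the camera images.
- foot: Fixed grey foot plate, 130 x 250 x 20 mm (x = -85 to +45 mm), with 48 mm high hinge lugs at y = +-118 mm. Origin on the bench straight below the middle of the hinge axis. Its x axis is level and points to the back of the frame (away from the dial, where the leg comes down), y is parallel to the hinge, z up. Turned up to 0.5 rad from facing the robot.
- frame: Steel tube frame (0.7 to 1.2 kg), hinged freely on the foot. Origin: middle of the hinge axis, 30 mm above the bench; z points up the frame (vertical when upright), x to its back. It starts leaning 0.44 rad forward, on a stop. Front-heavy: upright, the top bar must be held back with 1 to 2 N, else it tips forward. Uprights, 12 mm thick, at y = +-100 mm.
- meter_middle (a point): Centre of the black meter box on the front of the frame: 60 mm deep, 130 mm wide (y), 95 mm tall, with a white dial; at frame x = -45 mm, z = 70 mm. Axes as frame.
- bar_middle (a point): Middle of the frame's top bar: round steel, 16 mm diameter, 216 mm long along the frame's y, 190 mm from the hinge axis (220 mm above the bench when upright, about 200 mm at the start). Free to grasp from above once the leg is down. Axes as frame.
- leg_pivot (a point): Pivot of the prop leg on the back of the frame, at frame x = 16 mm, y = 0, z = 120 mm; its axis lies along the frame's y. Axes as frame.
- leg_end (a point): Centre of the 16 mm rubber ball at the free end of the prop leg: a straight steel rod, 10 mm diameter (16 mm over the last 22 mm), 80 g, 158 mm from pivot to this point, at the middle of the frame's width. Folded, it stands up along the back of the frame, some 95 mm beyond the top bar, about 0.29 m above the bench. Its z axis points along the leg, away from the pivot.
- leg (a joint): Angle of the prop leg, rad: 0 = folded up along the frame, growing as it swings backwards over the top, 2.66 = fully down on its stop, behind the frame. Starts at 0 to 0.15. Slightly stiff: it stays put near top dead centre (0.44 while the frame leans) and falls by itself beyond about 0.75. Down, its end clears the bench by 3 mm with the frame upright and meets it 0.03 rad beyond upright.
- stand: Bystander, to be left alone: grey block 70 x 70 x 55 mm with an upright rod, 180 mm tall in all; stands beside one end of the foot. Origin under its middle.
- beaker: Bystander, to be left alone: clear beaker, 66 mm diameter, 85 mm tall, beside the other end of the foot. Origin under its middle.
- flask: Bystander, to be left alone: white plastic bottle, 60 mm diameter, 130 mm tall, 0.14 m behind the frame. Origin under its middle.
- tray: Bystander, to be left alone: open grey tray 100 x 140 x 30 mm, 0.14 m behind the frame. Origin under its middle.

How it is judged (in metres and radians):
On the way, in this order (a step that is already met when the one before it is completed fails the run):
1. the prop leg is over the top and fully down while the frame still leans forward (value of joint leg above 2.5 rad and angle between frame's own z axis and vertical above 0.2 rad), for 0.2 s.
2. the frame is upright, still, and held by the fingers, leg down (angle between frame's own z axis and vertical below 0.07 rad and angular speed of frame below 0.15 rad/s and contact force between the fingers and frame above 0.3 N and value of joint leg above 2.45 rad), for 0.5 s.
At the end, for the whole second after the job is handed in: The frame's z axis is within 0.07 rad (4 degrees) of vertical and still (under 0.15 rad/s), the prop leg is fully down (joint above 2.45), and the fingers are in contact with the frame with more than 0.3 N, through the last second. No bystander was shifted by more than 30 mm (all of step 2); the arm keeps its last pose, push and grip.
It fails at once if a bystander (stand) is shifted by more than 30 mm (distance of stand from where it was at the start of the episode above 0.03 m).
It fails at once if a bystander (beaker) is shifted by more than 30 mm (distance of beaker from where it was at the start of the episode above 0.03 m).
It fails at once if a bystander (flask) is shifted by more than 30 mm (distance of flask from where it was at the start of the episode above 0.03 m).
It fails at once if a bystander (tray) is shifted by more than 30 mm (distance of tray from where it was at the start of the episode above 0.03 m).
It also fails if it takes over 45 s, if anything falls off the work surface, if the arm or the gripper's body presses on something with over 40 N, if the wrist force passes 120 N, or if a joint passes its speed limit or range.

## Working session

There is one attempt and no reset: what is moved stays moved. The work goes in short steps, Python scripts to look and compute and a shell command to move; the robot and the scene stay as the last step left them, time stands still between calls to the robot, and variables do not carry over. Pictures are saved under pics/ and viewed, at most 10 in all, crops included, and the job is handed in when it is done.

```bash
mkdir -p pics; ls
python3 - <<'E'
from rig import readout, read_camera
import numpy as np,cv2
o=readout.observe(); print(o['time_s'],o['position'],o['ee_rot'],o['opening'])
for n in ['scene','top']:
    c=read_camera(n); np.savez(f'pics/{n}0.npz',**c); cv2.imwrite(f'pics/{n}0.png',c['img'][:,:,::-1])
    print(n,c['pose'],c['intrinsics'],[k for k in c])
a=cv2.imread('pics/scene0.png');b=cv2.imread('pics/top0.png')
E
```

```text
pics
0.0 [174.67596003 547.54211235 230.81141138] [[-9.52692284e-01  3.03936354e-01 -3.24878594e-04]
 [ 3.03936527e-01  9.52691650e-01 -1.09861722e-03]
 [-2.44005871e-05 -1.14538662e-03 -9.99999344e-01]] 85.5273034537986
scene [[ 6.58813929e-01 -6.47776658e-01  3.82556672e-01  1.12538856e+03]
 [ 7.52299485e-01  5.69374387e-01 -3.31448778e-01 -3.82753897e+02]
 [-3.11318859e-03  5.06160259e-01  8.62433824e-01  1.35047440e+03]
 [ 0.00000000e+00  0.00000000e+00  0.00000000e+00  1.00000000e+00]] [[501.51115522   0.         281.6772249 ]
 [  0.         501.51115522 214.96631289]
 [  0.           0.           1.        ]] ['img', 'depth', 'intrinsics', 'pose']
top [[-1.76396404e-02  9.93753666e-01 -1.10192986e-01  5.08314897e+02]
 [-9.99807587e-01 -1.84773844e-02 -6.58591991e-03  5.88711044e+01]
 [-8.58086023e-03  1.10055611e-01  9.93888390e-01  1.11704771e+03]
 [ 0.00000000e+00  0.00000000e+00  0.00000000e+00  1.00000000e+00]] [[383.97385882   0.         278.82821647]
 [  0.         383.97385882 203.20272166]
 [  0.           0.           1.        ]] ['img', 'depth', 'intrinsics', 'pose']
```

View pics/scene0.png

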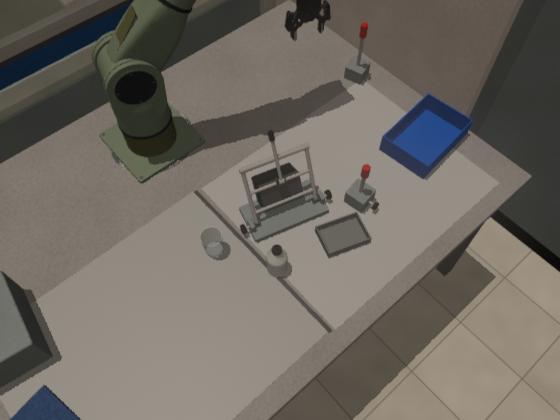

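View pics/top0.png

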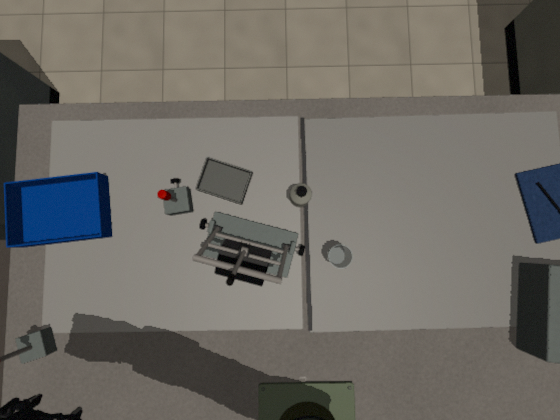

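The scene view shows the foot at about (285,213), the leg's ball at (271,135) and the top bar running from (243,165) to (311,148). The top view shows the ball at (231,281) and the bar from about (196,260) to (292,279). The frame leans toward the robot. I'll enlarge both crops.

```bash
python3 - <<'E'
import cv2,numpy as np
a=cv2.imread('pics/scene0.png')[120:260,190:390];b=cv2.imread('pics/top0.png')[200:300,180:320]
A=cv2.resize(a,(800,560),interpolation=2);B=cv2.resize(b,(784,560),interpolation=2)
cv2.imwrite('pics/sc.png',A);cv2.imwrite('pics/tc.png',B)
E
cat > h.py <<'E'
import numpy as np
def back(c,u,v,z=None,d=None):
    K=c['intrinsics'];r=np.array([(u-K[0,2])/K[0,0],-(v-K[1,2])/K[1,1],-1.])
    P=c['pose'];w=P[:3,:3]@r
    s=d if z is None else (z-P[2,3])/w[2]
    return P[:3,3]+s*w
E
```

```text
(no output)
```

View pics/sc.png

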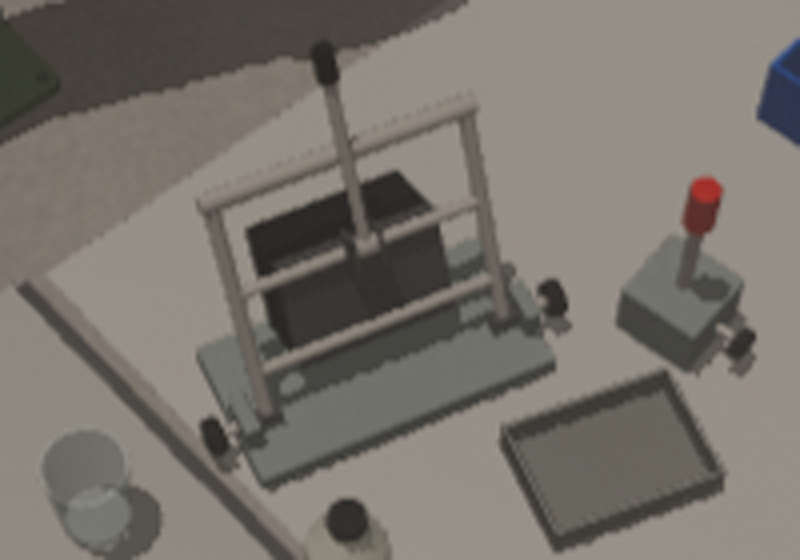

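View pics/tc.png

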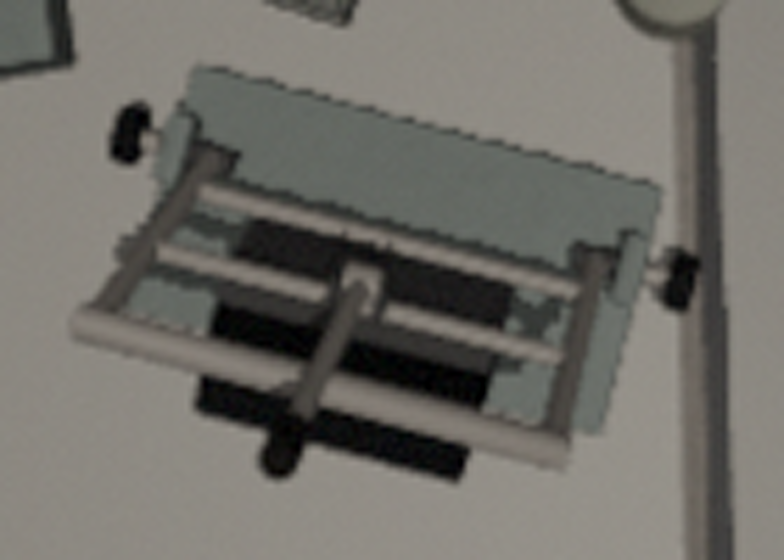

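The scene crop shows the bar ends at (241,171) and (308,146) and the ball at (270.5,133). In the top crop the bar ends are (194.3,257.5) and (280,279.8) and the ball is (230,281.8).

Run:
```python
import numpy as np
from h import back
S=np.load('pics/scene0.npz');T=np.load('pics/top0.npz')
def tri(a,b):
    p=S['pose'][:3,3];d=back(S,*a,z=0)-p;q=T['pose'][:3,3];e=back(T,*b,z=0)-q
    s=np.linalg.lstsq(np.c_[d,-e],q-p,rcond=None)[0]; x,y=p+s[0]*d,q+s[1]*e
    return (x+y)/2,np.linalg.norm(x-y)
# left in scene(241,171) is right in top
L,l=tri((241.5,171),(280,279.5));R,r=tri((308,146.5),(194.5,257.7));B,b=tri((270.5,133),(230,281.8))
print(L,l,R,r,np.linalg.norm(L-R));print(B,b)
m=(L+R)/2; y=(R-L)/np.linalg.norm(R-L); psi=np.arctan2(y[1],y[0]);print('mid',m,'yaw of foot x',np.degrees(psi)-90)
x=np.array([np.sin(psi),-np.cos(psi),0])
print('foot origin',m+81*x, 'x',x,'ball rel',(B-m)@x,(B-m)@y)
for n,c,uv in [('flask',T,(301,190)),('tray',T,(225,180)),('beakertop',T,(336,254)),('stand',T,(178,200))]: print(n,back(c,*uv,z=dict(flask=130,tray=15,beakertop=60,stand=55)[n]))
```

```text
[430.90211678  67.39056606 198.98843399] 5.017257471287202 [484.8458104  272.12543817 187.93953303] 5.3001373416058035 212.01030199010978
[434.85128947 173.86564815 282.33752819] 4.708730867189639
mid [457.87396359 169.75800211 193.46398351] yaw of foot x -14.760860574790414
foot origin [536.20077413 149.12039687 193.46398351] x [ 0.96699766 -0.25478525  0.        ] ball rel -23.30943964668255 -6.522818335895706
flask [651.14498497   7.27552074 130.        ]
tray [701.35220665 221.63484698  15.        ]
beakertop [483.29405878 -87.51845875  60.        ]
stand [640.29285383 347.20946971  55.        ]
```

```bash
R='0,-0.64,-0.58,-0.08,0'; python3 -m inch '[0,-0.64,-0.58,-0.08,0, 0,-0.64,-0.58,-0.08,0, 0,-0.64,-0.58,-0.08,0, 0,-0.64,-0.58,-0.08,0, 0,-0.64,-0.58,-0.08,0, 0,-0.64,-0.58,-0.08,0, 0,-0.64,-0.58,-0.08,0, 0,-0.64,-0.58,-0.08,0]' 30
python3 -m inch '[0,-0.64,-0.58,-0.08,0, 0,-0.64,-0.58,-0.08,0, 0,-0.64,-0.58,-0.08,0, 0,-0.64,-0.58,-0.08,0, 0,-0.64,-0.58,-0.08,0, 0,-0.64,-0.58,-0.08,0, 0,-0.64,-0.58,-0.08,0, 0,-0.64,-0.58,-0.08,0]'
python3 -m inch '[0,0,0,0,1, 0,0,0,0,1, 0,0,0,0,1, 0,0,0,0,1, 0,0,0,0,1, 0,0,0,0,1]'
python3 -m inch '[0,0,0,0,1, 0,0,0,0,1, 0,0,0,0,1, 0,0,0,0,1, 0,0,0,0,0.9, 0,0,0,0,0]'
```

```text
time_s: 1.1
position: [279.1, 367.7, 250.4]
ee_rot: [[-0.953, 0.304, -0.0], [0.304, 0.953, -0.0], [0.0, -0.0, -1.0]]
force: [1.0, -0.4, 0.1]
opening: -0.2
grip_force: 0.0
time_s: 2.1
position: [383.1, 188.3, 269.7]
ee_rot: [[-0.953, 0.304, -0.0], [0.304, 0.953, -0.0], [0.0, -0.0, -1.0]]
force: [0.6, 0.2, 0.2]
opening: -0.2
grip_force: 0.0
time_s: 2.85
position: [382.7, 189.2, 269.6]
ee_rot: [[-0.407, 0.913, -0.0], [0.913, 0.407, -0.0], [-0.0, -0.0, -1.0]]
force: [-0.2, 0.2, -0.8]
opening: -0.1
grip_force: 0.0
time_s: 3.6
position: [382.7, 189.3, 269.6]
ee_rot: [[0.256, 0.967, -0.0], [0.967, -0.256, -0.0], [-0.001, -0.0, -1.0]]
force: [0.3, 0.1, -0.3]
opening: -0.3
grip_force: 0.0
```

```bash
python3 -m inch '[0,0,0.4,0,0, 0,0,0.4,0,0, 0,0,0.4,0,0, 0,0,0.4,0,0, 0,0,0.4,0,0, 0,0,0.4,0,0, 0,0,0.4,0,0, 0,0,0.3,0,0]'
python3 - <<'E'
from rig import readout, read_camera
import cv2
c=read_camera('scene'); cv2.imwrite('pics/s1.png',cv2.resize(c['img'][90:230,190:350,::-1],(640,560)))
E
```

```text
time_s: 4.6
position: [473.7, 165.0, 270.0]
ee_rot: [[0.257, 0.966, 0.001], [0.966, -0.257, 0.0], [0.0, 0.001, -1.0]]
force: [-1.5, -1.3, 10.1]
opening: -0.2
grip_force: 4.3
```

View pics/s1.png

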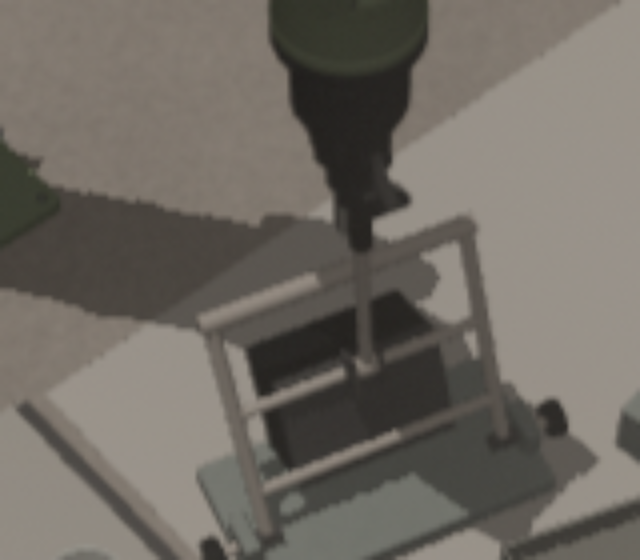

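The fingers are pushing the leg, which stands near top dead centre: tip behind the fingers at about (360,240), rod down to (368,365). The frame still leans forward. I'll keep pushing, slightly higher.

```bash
python3 -m inch '[0,0,0.2,-0.2,0, 0,0,0.3,-0.1,0, 0,0,0.3,0,0, 0,0,0.3,0,0, 0,0,0.3,0,0, 0,0,0.3,0,0, 0,0,0.3,0,0]'
python3 -m inch '[0,0,0.3,0,0, 0,0,0.3,0,0, 0,0,0.3,0,0, 0,0,0,0,0]'
python3 - <<'E'
from rig import readout, read_camera
import cv2
c=read_camera('scene'); cv2.imwrite('pics/s2.png',cv2.resize(c['img'][100:270,190:390,::-1],(640,544)))
E
```

```text
time_s: 5.52
position: [531.2, 149.7, 278.6]
ee_rot: [[0.257, 0.966, -0.0], [0.966, -0.257, -0.0], [-0.0, -0.0, -1.0]]
force: [-0.7, 0.3, -0.3]
opening: -0.2
grip_force: 0.0
time_s: 6.02
position: [557.2, 142.6, 278.5]
ee_rot: [[0.258, 0.966, -0.0], [0.966, -0.258, -0.0], [-0.0, -0.0, -1.0]]
force: [0.2, 0.5, 0.0]
opening: 0.0
grip_force: 0.0
```

View pics/s2.png

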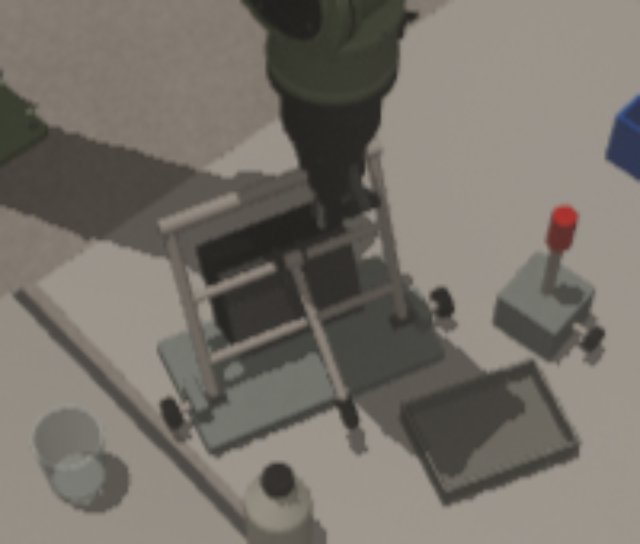

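The leg is down behind the frame, its end at (348,412) in this crop, and the frame still leans forward with the bystanders untouched. Next I go above the bar, open the fingers and look with the wrist camera.

```bash
python3 -m inch '[70,0,-0.5,0,0, 70,0,-0.5,0,0, 70,0,-0.5,0,0, 70,0,-0.5,0,0, 70,0,-0.5,0,0, 70,0,-0.5,0,0, 70,0,-0.4,0,0, 70,0,0,0,0]'
python3 - <<'E'
from rig import readout, read_camera
import cv2,numpy as np
o=readout.observe();c=read_camera('wrist'); np.savez('pics/w.npz',p=o['position'],R=o['ee_rot'],**c)
print(o['position'],c['hand_eye'],c['intrinsics'])
cv2.imwrite('pics/w.png',c['img'][:,:,::-1])
H=c['hand_eye'];K=c['intrinsics'];d=c['depth'];v,u=np.mgrid[0:420,0:560]
P=np.stack([(u-K[0,2])/K[0,0]*d,-(v-K[1,2])/K[1,1]*d,-d],-1)@H[:3,:3].T+H[:3,3]
W=P@o['ee_rot'].T+o['position']
m=(d>0)&(W[...,2]>180)&(W[...,2]<225)&(np.abs(P[...,0])<90)&(np.abs(P[...,1])<60)&(P[...,2]>30)
Q=P[m];print(m.sum())
for a in range(-90,90,20):
    q=Q[(Q[:,0]>=a)&(Q[:,0]<a+20)]
    if len(q)>5: print(a,len(q),np.percentile(q[:,1],[2,50,98]).round(1),np.percentile(q[:,2],[2,50]).round(1))
E
```

```text
time_s: 7.08
position: [457.8, 169.5, 278.9]
ee_rot: [[0.256, 0.967, 0.0], [0.967, -0.256, 0.0], [0.0, -0.0, -1.0]]
force: [-0.8, -0.0, 0.4]
opening: 70.1
grip_force: 0.0
[457.75912483 169.47895291 278.92720724] [[ 3.98006898e-04  9.49130318e-01  3.14883283e-01  8.09198151e+01]
 [ 9.99999913e-01 -3.38258434e-04 -2.44393819e-04  3.39681765e-01]
 [-1.25449657e-04  3.14883352e-01 -9.49130370e-01 -1.43227410e+02]
 [ 0.00000000e+00  0.00000000e+00  0.00000000e+00  1.00000000e+00]] [[326.90003088   0.         287.27356952]
 [  0.         326.90003088 209.93237003]
 [  0.           0.           1.        ]]
5485
-90 436 [-8.5 -0.6  6.5] [68. 70.]
-70 463 [-8.3 -0.5  7.1] [67.9 69.8]
-50 501 [-7.3  0.2  7.7] [67.9 69.8]
-30 539 [-7.1  0.2  7.6] [67.8 69.9]
-10 591 [-6.9  0.2  8. ] [67.8 69.8]
10 646 [-6.7  0.9  8.5] [67.9 70. ]
30 715 [-6.5  0.9  8.9] [67.8 69.8]
50 762 [-5.7  1.5  9.3] [67.9 69.8]
70 832 [-5.5  2.   9.6] [67.8 69.8]
```

View pics/w.png

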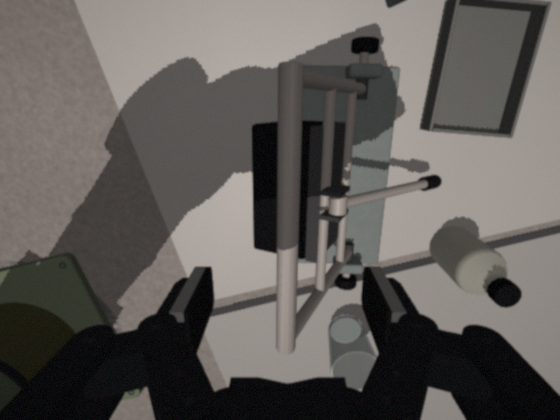

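The bar runs vertically in the picture at column ~287, between the fingers; depth puts its centre at z 203 (expected about 202), 0.3 mm off the centre line and turned about 1.1°. I'll go down and grip.

```bash
python3 -m inch '[70,0,0,0.4,0.14, 70,0,0,0.5,0, 70,0,0,0.5,0, 70,0,0,0.5,0, 70,0,0,0.5,0, 70,0,0,0.4,0, 70,0,0,0.35,0, 70,0,0,0,0]'
python3 -m inch '[0,0,0,0,0, 0,0,0,0,0, 0,0,0,0,0, 0,0,0,0,0, 0,0,0,0,0, 0,0,0,0,0, 0,0,0,0,0, 0,0,0,0,0]' 30
```

```text
time_s: 8.12
position: [458.0, 168.9, 183.6]
ee_rot: [[0.276, 0.961, -0.001], [0.961, -0.276, -0.001], [-0.001, -0.001, -1.0]]
force: [0.2, -0.4, -0.2]
opening: 70.0
grip_force: 0.0
time_s: 9.12
position: [457.8, 169.3, 184.3]
ee_rot: [[0.276, 0.961, -0.001], [0.961, -0.276, 0.0], [0.0, -0.001, -1.0]]
force: [-5.0, 1.3, 6.1]
opening: 14.2
grip_force: 29.6
```

```bash
python3 -m inch '[0,0,0.16,-0.07,0, 0,0,0.16,-0.07,0, 0,0,0.16,-0.06,0, 0,0,0.16,-0.06,0, 0,0,0.165,-0.055,0, 0,0,0.165,-0.055,0, 0,0,0.17,-0.04,0, 0,0,0.17,-0.04,0]'
python3 -m inch '[0,0,0.17,-0.035,0, 0,0,0.17,-0.035,0, 0,0,0.17,-0.025,0, 0,0,0.17,-0.025,0, 0,0,0.175,-0.015,0, 0,0,0.175,-0.015,0, 0,0,0.1,0,0, 0,0,0,0,0]'
python3 - <<'E'
from rig import readout, read_camera
import cv2,numpy as np
o=readout.observe()
cs=read_camera('scene');c=read_camera('top'); np.savez('pics/t3.npz',**c);np.savez('pics/s3.npz',**cs)
a=cv2.resize(cs['img'][110:250,190:350,::-1],(400,350));b=cv2.resize(c['img'][180:300,180:320,::-1],(400,343));b=cv2.copyMakeBorder(b,0,7,0,0,0)
cv2.imwrite('pics/st3.png',np.hstack([a,b]))
E
```

```text
time_s: 10.12
position: [495.6, 158.6, 197.8]
ee_rot: [[0.276, 0.961, -0.001], [0.961, -0.276, 0.0], [0.0, -0.001, -1.0]]
force: [-6.7, 1.3, 6.3]
opening: 14.7
grip_force: 31.0
time_s: 11.12
position: [528.9, 149.0, 202.3]
ee_rot: [[0.276, 0.961, 0.001], [0.961, -0.276, 0.0], [0.0, 0.001, -1.0]]
force: [-2.2, 4.4, 4.3]
opening: 14.9
grip_force: 31.3
```

View pics/st3.png

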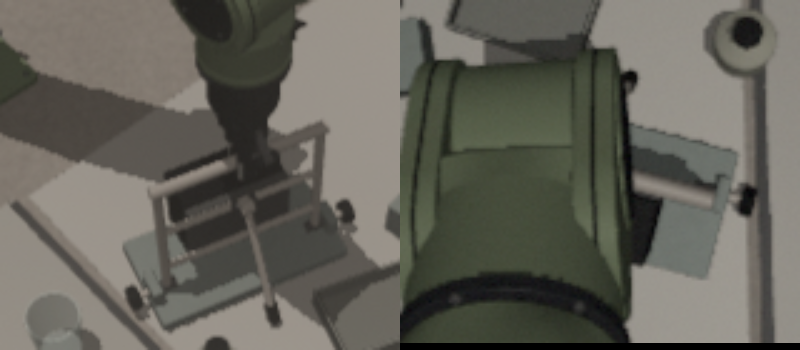

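The leg is down, its end at (272,315) on the left, and the frame is nearly upright. I'll measure the lean from the uprights in the depth clouds.

Run:
```python
from rig import readout, read_camera
import numpy as np
o=readout.observe();w=read_camera('wrist');R=o['ee_rot'];p=o['position']
def cloud(c,H):
    K=c['intrinsics'];d=c['depth'];v,u=np.mgrid[0:420,0:560]
    P=np.stack([(u-K[0,2])/K[0,0]*d,-(v-K[1,2])/K[1,1]*d,-d],-1)[d>0]
    return P@H[:3,:3].T+H[:3,3]
W=cloud(w,w['hand_eye'])@R.T+p
s=np.load('pics/s3.npz');S=cloud(s,s['pose'])
for n,C in (('wrist',W),('scene',S)):
    L=(C-p)@R; X,Y,z=L[:,0],L[:,1],C[:,2]
    for lo,hi in ((-125,-80),(80,125)):
        print(n,lo)
        for a in range(50,240,20):
            m=(X>lo)&(X<hi)&(abs(Y)<40)&(z>a)&(z<a+20)
            if m.sum()>8: print('  ',a,m.sum(),np.percentile(Y[m],[5,50,95]).round(1),np.percentile(X[m],[5,95]).round(0),z[m].mean().round(0))
```

```text
wrist -125
wrist 80
   210 3521 [-6.8  0.3  7. ] [ 81. 103.] 227.0
scene -125
   50 26 [ 6.2 12.6 25.6] [-122.  -96.] 57.0
   70 30 [ 7.3 11.4 14.8] [-106.  -81.] 77.0
   90 16 [ 5.9 11.2 14.3] [-107.  -99.] 100.0
   110 15 [ 7.7 11.2 13.3] [-107.  -98.] 120.0
   130 38 [ 3.9  8.7 11.9] [-107.  -82.] 142.0
   150 17 [ 5.5  8.7 12.6] [-107.  -97.] 160.0
   170 17 [4.5 7.8 9.8] [-107.  -97.] 180.0
   190 17 [ 5.4  7.7 11. ] [-107.  -99.] 201.0
   210 63 [-2.7  7.1 11. ] [-109.  -81.] 224.0
scene 80
   50 26 [ 0.4 11.7 18. ] [ 91. 120.] 57.0
   70 29 [ 4.9 10.6 13.5] [ 80. 100.] 78.0
   90 15 [ 4.4  9.8 14.1] [ 92. 104.] 102.0
   110 14 [ 6.4  9.3 11.7] [ 93. 103.] 119.0
   130 29 [ 3.3  9.2 13. ] [81. 99.] 142.0
   150 17 [ 3.1  7.4 11. ] [ 93. 101.] 158.0
   170 21 [ 0.3  8.  10.6] [ 92. 103.] 179.0
   190 15 [4.1 7.  9.4] [ 93. 101.] 198.0
   210 49 [-1.6  6.8 10.4] [ 83. 105.] 224.0
```

The lean is about 0.033 rad, which is 6 mm at the bar and agrees with the travel made so far.

```bash
python3 -m inch '[0,0,0.1,0,0, 0,0,0.09,0,0, 0,0,0,0,0, 0,0,0,0,0, 0,0,0,0,0, 0,0,0,0,0, 0,0,0,0,0, 0,0,0,0,0]'
python3 - <<'E'
from rig import readout, read_camera
import numpy as np
o=readout.observe();R=o['ee_rot'];p=o['position'];c=read_camera('scene')
K=c['intrinsics'];d=c['depth'];v,u=np.mgrid[0:420,0:560];H=c['pose']
C=np.stack([(u-K[0,2])/K[0,0]*d,-(v-K[1,2])/K[1,1]*d,-d],-1)[d>0]@H[:3,:3].T+H[:3,3]
L=(C-p)@R
for s in (-1,1):
    m=(abs(s*L[:,0]-100)<9)&(abs(L[:,1])<25)&(C[:,2]>85)&(C[:,2]<205)
    print(m.sum(),np.polyfit(C[m,2],L[m,1],1))
# leg: points behind the frame
m=(abs(L[:,0])<40)&(L[:,1]>35)&(L[:,1]<150)&(C[:,2]>25)&(C[:,2]<120)
Q=L[m];i=Q[:,1].argsort()[::-1];print(m.sum(),np.c_[Q[i[::8]],C[m][i[::8],2]].round(0)[:8],o['force'])
E
```

```text
time_s: 12.28
position: [534.0, 147.5, 202.2]
ee_rot: [[0.276, 0.961, 0.0], [0.961, -0.276, 0.0], [0.0, 0.0, -1.0]]
force: [-2.0, 5.5, 3.9]
opening: 15.0
grip_force: 31.4
102 [-0.011169    8.66940144]
96 [-0.01582685  8.86767569]
118 [[ -6.  96. 176.  26.]
 [ -3.  90. 170.  32.]
 [ -8.  86. 174.  29.]
 [ -7.  83. 155.  47.]
 [  2.  79. 162.  41.]
 [ -0.  76. 146.  56.]
 [ -2.  71. 141.  61.]
 [ -0.  68. 130.  72.]] [-2.01761298  5.50728486  3.86732473]
```

```bash
python3 -c "
from rig import manip
print(manip.hand_in())"
```

```text
the job is handed in; nothing more can be done
None
```

I flipped the prop leg over the top and fully down, then brought the frame upright to about 0.013 rad from vertical by my last measurement; the gripper is still holding the top bar at about 31 N, the bystanders looked untouched, and the job is handed in, with no verdict returned.

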